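# Work the rolling pin out of a half-opening drawer

### The job

The rolling pin lies in the small wooden drawer unit on the worktop, next to a peeler. Pull the drawer out to its stop, which it reaches only half-way, take the pin in the gripper and tilt it up out through the short gap, and finish by holding it still and level about 10 cm above the middle of the round rolling board, ready for use. The program ends with the pin in the gripper; leave the drawer open, with the peeler in it, and do not disturb the white bowl behind the board.

Things in the scene. Friction and masses are not known exactly. Their poses are not given: they have to be found in the camera images.
- unit: Fixed wooden drawer unit standing on the worktop, 310 deep x 234 wide x 114 mm high (top board 14 mm thick, overhanging 3 mm all round). Origin: the middle of its front edge at worktop height; its x axis points from the front to the back (away from the robot), y to the left, z up. One drawer fills its front.
- drawer (a joint): How far the drawer is pulled out, in m: it slides along the unit's -x; 0 is shut, 0.155 is its stop; starts at 0 to 0.01. It stays where it is left (sliding friction about 1.5 N). At the stop its inside is open above over 155 mm, from the front panel to the unit's front edge; the underside of the unit's top board is 100 mm above the worktop.
- drawer_floor (a point): Middle of the drawer's inner floor, 22 mm above the worktop; moves with the drawer. Inside 290 mm long, in two lanes each 92 mm wide, their middles 49 mm left and right of this point, parted by a strip 6 mm thick and 24 mm high. Front panel 14 mm thick, top edge 96 mm above the worktop; low side walls, their top 56 mm above the worktop.
- drawer_handle (a point): Middle of the drawer's steel bar handle: a level bar about 10 mm thick and 110 mm long along the unit's y, its centre 35 mm in front of the drawer's front panel and 78 mm above the worktop; about 29 mm free between bar and panel, open from above. Moves with the drawer.
- pin: The wooden rolling pin as a whole, loose, about 0.16 kg (varies by a third); round, 250 mm long, lying in one of the two lanes along the drawer (in which lane varies). Origin on its underside as it first lies, half-way along; x along the pin towards its far end.
- pin_center (a point): Centre of the rolling pin, on its axis half-way along; x axis along the pin, away from the robot at the start. Barrel 32 mm thick over the middle 80 mm, 29 mm thick at 72 mm from the centre; beyond are turned handles 18 to 23 mm thick. With the drawer at its stop the far end lies 100 to 130 mm behind the unit's front edge, under the top board.
- pin_near_end (a point): Middle of the pin's end face nearer to the robot at the start (125 mm from the centre).
- board_top (a point): Centre of the upper face of the round wooden rolling board, 200 mm in diameter, fixed on the worktop to the right of the drawer unit; the face is 34 mm above the worktop.
- peeler: Peeler with a yellow handle, 188 x 22 x 16 mm, lying in the drawer's other lane along the drawer; origin at the middle of its underside.
- bowl: White bowl, 150 mm across and 67 mm high, behind the rolling board, a garlic bulb in it; origin at the middle of its underside.

How it is judged:
By the outcome, as a careful person would: the job done as asked, in the order asked, and still so for the second after the job is handed in, while the arm keeps its last pose, push and grip.
It also fails if it takes over 61 s, if anything falls off the work surface, if the arm or the gripper's body presses on something with over 40 N, if the wrist force passes 120 N, or if a joint passes its speed limit or range.

### The arm

A 7-joint arm with a two-finger parallel gripper is mounted at the origin on a cart in front of the work surface, level with it; the furniture and walls round the work are solid. World frame = base frame: x ahead of the robot, y to its left, z up, the work surface at z = 0. Lengths are in m, angles in rad, forces in N, time in s.
With the tool pointing down it reaches from about 0.425 to 0.925 m from the base axis. Payload 6.8 kg.
Tool frame: the origin (TCP) lies midway between the tips of the shut fingers; the grasp point (between the pads) lies 19 mm behind it; z points along the fingers, x is the direction in which the jaws open and shut, and the axes are right-handed (so a half turn about z gives the same grasp; the last joint's range is limited). The gripper opens to 85 mm and grips with 20 to 120 N. Pads are 22 mm wide; open, the fingers measure 114 mm over their backs; the gripper's body (76 mm by 85 mm) begins 54 mm behind the grasp point. The pads swing forward as they close: fully open they stand 13 mm farther back than shut.
Start: joints at [-1.458, 0.477, 0.022, 1.555, -0.011, 1.109, -0.083], TCP at [0.148, 0.659, 0.231] pointing down, gripper open.
Joint ranges: [-2.96, 2.96], [-0.34, 2.1], [-1.41, 1.46], [0.24, 2.44], [-1.37, 4.51], [0.17, 1.92], [-2.96, 2.96]. Speed limits (rad/s): [2.39, 2.39, 3.14, 3.14, 3.14, 3.14, 3.14].

### API

Orientations are given as a unit quaternion [w, x, y, z].
In Python, from station import * gives the robot as it stands.
- The arm moves only by the shell command python3 -m handwheel 'ROWS' [FORCE]. ROWS is JSON, a list of rows, each an object of numbers: "grip": the finger opening in cm, from 0 to 8.54; "tx", "ty", "tz": the shift along the tool's x, y, z in cm; "yaw": the turn about the tool's z in degrees. In form: [{"grip": .., "tx": .., "ty": .., "tz": .., "yaw": ..}, ...]. A call has 1 to 5 rows; each row shifts and turns the commanded pose from where the row before left it, along the tool's axes as they then stand; what a row does not reach is not made up. A row lasts 1/10 s, in which the tool goes at most 50 mm and 8.59 degrees, less where a joint would pass 70% of its speed; a pose out of reach is approached as far as the arm can. A call is refused whole if a number of a shift passes 5 or a number of a turn 8.59, either way. A call with a gripper value outside its range is refused whole. The fingers move at their own pace and stop on an object; FORCE is the grip in N (left out, the last holds). Time passes only in rows, so rows that do not move let the fingers close. It gives the time, the measured TCP pose, the force and the opening at its end, in the units of the state.
- get_obs(): the state, without advancing time (a new reading comes with each control period).
- read_camera(name): name is "scene" or "top" or "wrist"; returns a dict with "image" (384x512x3 uint8, blue, green, red), "intrinsics" (3x3 intrinsics, pixels), "position" and "attitude" of the camera in the world; the wrist camera has in their place "hand_eye" (4x4, takes a point from camera to tool coordinates, whose origin is the TCP and whose axes are the tool frame's). Camera axes: x right, y down, z forward; pixel columns grow to the right and rows downward; lengths in m; the calibration is good to about 2 mm. A picture is of the moment at which its call begins: read the wrist's pose just before it. There is no depth.
- hand_in(): hands the job in, once; it reports no verdict.
The state is a dict: "t": time; "q": joint angles; "joint_vel": joint speeds; "joint_torque": joint torques, N m; "eef_pos": TCP position; "tool_rot": TCP orientation; "contact_force": force on the tool from outside, world axes, zero at the start; "torque": the same for the moment, N m; "gripper_width": opening from 0.0 (shut) to 1.0 (fully open).
Only numpy, scipy, OpenCV 4.12 (cv2) and the standard library are available. Lean on these libraries where they do the work, as an engineer would, in place of code of your own. Each camera call takes 0.05 s, during which the arm holds its last target. There are 200 camera calls.

## Working session

There is one attempt and no reset: what is moved stays moved. The work goes in short steps, Python scripts to look and compute and a shell command to move; the robot and the scene stay as the last step left them, time stands still between calls to the robot, and variables do not carry over. Pictures are saved under pics/ and viewed, about 8 in all and at most 12, crops included, and the job is handed in when it is done.

```bash
mkdir -p pics; ls; python3 - <<'E'
from station import *
import cv2,numpy as np
o=get_obs();print({k:np.round(v,3).tolist() for k,v in o.items()})
for n in ["scene","top","wrist"]:
    c=read_camera(n);cv2.imwrite(f"pics/{n}0.png",c["image"])
    print(n,{k:np.round(v,4).tolist() for k,v in c.items() if k!="image"})
a=cv2.imread("pics/top0.png");b=cv2.imread("pics/scene0.png")
E
```

```text
pics
{'t': 0.0, 'q': [-1.458, 0.478, 0.022, 1.556, -0.012, 1.109, -0.083], 'joint_vel': [-0.001, -0.001, -0.001, -0.002, 0.001, -0.0, 0.0], 'joint_torque': [0.001, -59.647, 1.608, -28.119, 0.012, 0.009, 0.0], 'eef_pos': [0.148, 0.658, 0.23], 'tool_rot': [0.001, 0.781, 0.625, -0.001], 'contact_force': [0.346, 0.425, 0.16], 'torque': [-0.061, 0.039, 0.022], 'gripper_width': 1.001}
scene {'intrinsics': [[449.2974, 0.0, 258.3576], [0.0, 449.2974, 186.2178], [0.0, 0.0, 1.0]], 'position': [-0.0946, -0.5451, 0.5386], 'attitude': [-0.4596, 0.7403, -0.4235, 0.2476]}
top {'intrinsics': [[414.3238, 0.0, 262.9954], [0.0, 414.3238, 186.9736], [0.0, 0.0, 1.0]], 'position': [0.5689, -0.0706, 1.0921], 'attitude': [-0.0174, 0.7137, -0.6993, 0.0362]}
wrist {'intrinsics': [[293.0543, 0.0, 251.8485], [0.0, 293.0543, 190.3853], [0.0, 0.0, 1.0]], 'hand_eye': [[1.0, 0.0003, -0.0006, -0.0006], [-0.0001, 0.9587, 0.2844, -0.0737], [0.0006, -0.2844, 0.9587, -0.143], [0.0, 0.0, 0.0, 1.0]]}
```

View pics/top0.png

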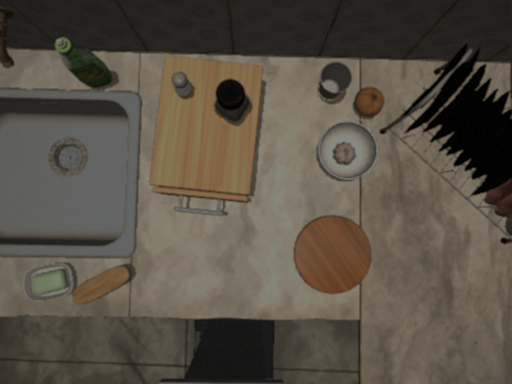

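View pics/scene0.png

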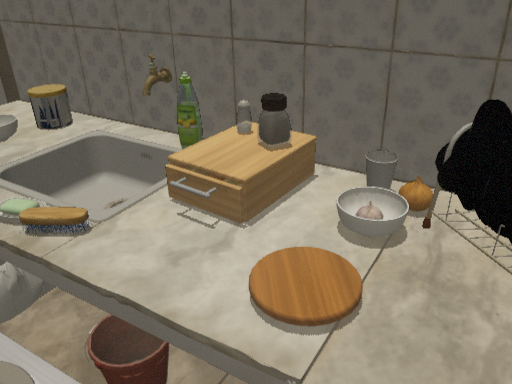

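```bash
cat > h.py <<'E'
from station import *
import cv2,numpy as np
from scipy.spatial.transform import Rotation as R
def rot(q): return R.from_quat(np.roll(q,-1))
def cam(c,o=None):
    if "hand_eye" in c:
        T=np.eye(4);T[:3,:3]=rot(o["tool_rot"]).as_matrix();T[:3,3]=o["eef_pos"]
        return T@c["hand_eye"]
    T=np.eye(4);T[:3,:3]=rot(c["attitude"]).as_matrix();T[:3,3]=c["position"];return T
def px2w(c,uv,z,o=None):
    T=cam(c,o);uv=np.atleast_2d(uv).astype(float)
    d=np.c_[uv,np.ones(len(uv))]@np.linalg.inv(c["intrinsics"]).T@T[:3,:3].T
    p=T[:3,3];return p+d*((z-p[2])/d[:,2])[:,None]
def w2px(c,P,o=None):
    T=cam(c,o);q=(np.atleast_2d(P)-T[:3,3])@T[:3,:3];q=q@np.array(c["intrinsics"]).T
    return q[:,:2]/q[:,2:]
def snap(n,f):
    o=get_obs();c=read_camera(n);cv2.imwrite(f"pics/{f}.png",c["image"]);return c,o
E
python3 - <<'E'
from h import *
c=read_camera("top");s=read_camera("scene")
print("camrot",cam(c)[:3,:3].round(2).tolist())
print("top board",px2w(c,[[165,56],[263,66],[249,197],[153,187]],.114).round(3).tolist())
print("handle",px2w(c,[[176,208],[226,213]],.078).round(3).tolist(), px2w(s,[[171,181],[213,193]],.078).round(3).tolist())
print("board",px2w(c,[[333,254],[295,254],[371,254],[333,216],[333,292]],.034).round(3).tolist())
print("bowl",px2w(c,[[347,151]],.067).round(3).tolist())
print("scene top board",px2w(s,[[168,161],[241,187],[317,135]],.114).round(3).tolist())
a=cv2.resize(c["image"][40:225,140:280],None,fx=4.2,fy=3.2*4.2/3.2,interpolation=cv2.INTER_CUBIC)[:,:]
a=cv2.resize(c["image"][170:225,140:270],None,fx=6,fy=6,interpolation=cv2.INTER_CUBIC)
cv2.imwrite("pics/c1.png",cv2.convertScaleAbs(a,alpha=1.6))
E
```

```text
camrot [[0.02, -1.0, 0.08], [-1.0, -0.02, -0.03], [0.03, -0.08, -1.0]]
top board [[0.955, 0.146, 0.114], [0.937, -0.09, 0.114], [0.619, -0.063, 0.114], [0.638, 0.163, 0.114]]
handle [[0.59, 0.114, 0.078], [0.581, -0.008, 0.078]] [[0.596, 0.124, 0.078], [0.595, 0.002, 0.078]]
board [[0.482, -0.279, 0.034], [0.481, -0.182, 0.034], [0.484, -0.377, 0.034], [0.579, -0.279, 0.034], [0.387, -0.28, 0.034]]
bowl [[0.742, -0.306, 0.067]]
scene top board [[0.62, 0.149, 0.114], [0.59, -0.076, 0.114], [0.941, -0.088, 0.114]]
```

View pics/c1.png

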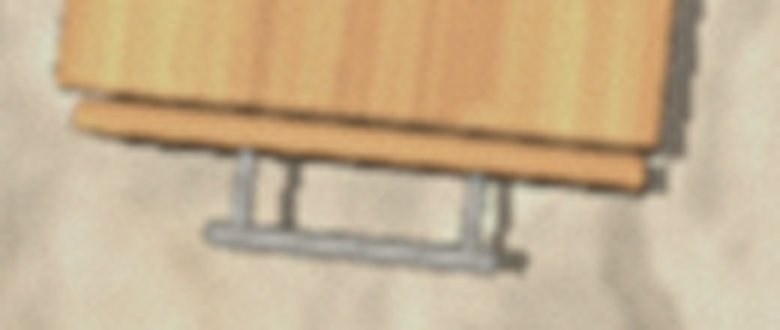

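```bash
cat >> h.py <<'E'
def go(target,yawdeg=None):
    "total tool-axes shift in cm (before any yaw) and tool yaw in deg bringing tool x to world angle yawdeg"
    o=get_obs();M=rot(o["tool_rot"]).as_matrix()
    d=M.T@(np.array(target)-o["eef_pos"])*100
    a=np.degrees(np.arctan2(M[1,0],M[0,0]))
    y=None if yawdeg is None else ((-(yawdeg-a)+90)%180-90).round(2)
    print("t %.2f pos %s angx %.1f | shift cm %s yaw %s | F %s w %.3f q7 %.2f"%(o["t"],np.round(o["eef_pos"],4),a,d.round(2),y,np.round(o["contact_force"],1),o["gripper_width"],o["q"][6]))
E
python3 - <<'E'
from h import *
c=read_camera("top")
t=px2w(c,[[165,56],[263,66],[249.2,194.7],[150.3,184.5]],.114)[:,:2]
h=px2w(c,[[174.7,208.7],[222.8,213.3]],.078)[:,:2]
print(t.round(4).tolist(),h.round(4).tolist())
from scipy.optimize import least_squares
mod=np.array([[.313,.12],[.313,-.12],[-.003,-.12],[-.003,.12]])
f=lambda p:(np.array([[np.cos(p[2]),-np.sin(p[2])],[np.sin(p[2]),np.cos(p[2])]])@mod.T).T+p[:2]
r=least_squares(lambda p:(f(p)-t).ravel(),[.63,.05,0]);p=r.x
print("unit",p.round(4),np.degrees(p[2]),"res",r.fun.round(4))
Ru=np.array([[np.cos(p[2]),-np.sin(p[2])],[np.sin(p[2]),np.cos(p[2])]])
print("handle in unit",((h-p[:2])@Ru).round(4))
H=h.mean(0);print(H)
go([*H,.231],np.degrees(p[2]))
E
```

```text
[[0.9549, 0.1464], [0.9372, -0.0903], [0.6245, -0.0637], [0.6436, 0.1693]] [[0.5886, 0.1169], [0.5798, -0.0001]]
unit [ 0.6355  0.0526 -0.0788] -4.517404266333193 res [ 0.0021  0.0012  0.0009 -0.0014 -0.0014 -0.0031 -0.0016  0.0032]
handle in unit [[-0.0518  0.0603]
 [-0.0514 -0.057 ]]
[0.58420488 0.05837704]
t 0.30 pos [0.1478 0.6584 0.231 ] angx 77.3 | shift cm [-4.899e+01  5.572e+01  3.000e-02] yaw 81.86 | F [-0.3  0.1 -0. ] w 1.004 q7 -0.08
```

```bash

for i in 1 2 3 4 5; do python3 -m handwheel '[{"grip":3.0,"tx":-1.96,"ty":2.23},{"tx":-1.96,"ty":2.23},{"tx":-1.96,"ty":2.23},{"tx":-1.96,"ty":2.23},{"tx":-1.96,"ty":2.23}]'; done
python3 -m handwheel '[{"yaw":8.2},{"yaw":8.2},{"yaw":8.2},{"yaw":8.2},{"yaw":8.2}]'
python3 -m handwheel '[{"yaw":8.2},{"yaw":8.2},{"yaw":8.2},{"yaw":8.2},{"yaw":8.1}]'
python3 - <<'E'
from h import *
go([.5842,.0584,.062],-4.5)
c,o=snap("wrist","w1")
print(w2px(c,[[.5842,.0584,.078]],o))
E
```

```text
t 0.30 pos [0.1478 0.6584 0.231 ] angx 77.3 | shift cm [-48.98  55.72  16.93] yaw 81.85 | F [-0.3  0.1 -0. ] w 1.004 q7 -0.08
[[-57.21704831 519.2169737 ]]invalid input
invalid input
invalid input
invalid input
invalid input
invalid input
invalid input
```

View pics/w1.png

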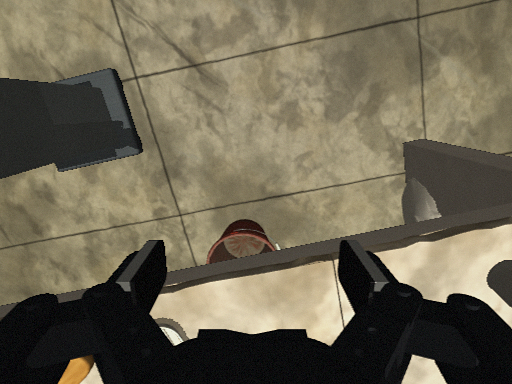

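The rows evidently need every key; the wrist view shows the tool still over the cart's left, with only floor and the counter edge. Nothing moved.

```bash

python3 -m handwheel '[{"grip":3.0,"tx":-2.45,"ty":2.79,"tz":0,"yaw":0},{"grip":3.0,"tx":-2.45,"ty":2.79,"tz":0,"yaw":0},{"grip":3.0,"tx":-2.45,"ty":2.79,"tz":0,"yaw":0},{"grip":3.0,"tx":-2.45,"ty":2.79,"tz":0,"yaw":0},{"grip":3.0,"tx":-2.45,"ty":2.79,"tz":0,"yaw":0}]'
python3 -m handwheel '[{"grip":3.0,"tx":-2.45,"ty":2.79,"tz":0,"yaw":0},{"grip":3.0,"tx":-2.45,"ty":2.79,"tz":0,"yaw":0},{"grip":3.0,"tx":-2.45,"ty":2.79,"tz":0,"yaw":0},{"grip":3.0,"tx":-2.45,"ty":2.79,"tz":0,"yaw":0},{"grip":3.0,"tx":-2.45,"ty":2.79,"tz":0,"yaw":0}]'
python3 - <<'E'
from h import *
go([.5842,.0584,.062],-4.5)
E
```

```text
t: 0.85
eef_pos: [0.2579, 0.5073, 0.2314]
tool_rot: [-0.0, 0.781, 0.625, 0.0]
contact_force: [0.4, 0.7, 0.8]
gripper_width: 0.352
t: 1.35
eef_pos: [0.3672, 0.3572, 0.2316]
tool_rot: [-0.0, 0.781, 0.625, 0.0]
contact_force: [1.2, -0.1, -1.1]
gripper_width: 0.353
t 1.35 pos [0.3672 0.3572 0.2316] angx 77.4 | shift cm [-24.41  27.72  16.95] yaw 81.85 | F [ 1.2 -0.1 -1.1] w 0.353 q7 0.49
```

```bash

python3 -m handwheel '[{"grip":3.0,"tx":-2.45,"ty":2.78,"tz":0,"yaw":0},{"grip":3.0,"tx":-2.45,"ty":2.78,"tz":0,"yaw":0},{"grip":3.0,"tx":-2.45,"ty":2.78,"tz":0,"yaw":0},{"grip":3.0,"tx":-2.45,"ty":2.78,"tz":0,"yaw":0},{"grip":3.0,"tx":-2.45,"ty":2.78,"tz":0,"yaw":0}]'
python3 -m handwheel '[{"grip":3.0,"tx":-2.43,"ty":2.78,"tz":0,"yaw":0},{"grip":3.0,"tx":-2.43,"ty":2.77,"tz":0,"yaw":0},{"grip":3.0,"tx":-2.43,"ty":2.77,"tz":0,"yaw":0},{"grip":3.0,"tx":-2.43,"ty":2.77,"tz":0,"yaw":0},{"grip":3.0,"tx":-2.43,"ty":2.77,"tz":0,"yaw":0}]'
python3 -m handwheel '[{"grip":3.0,"tx":0,"ty":0,"tz":0,"yaw":8.2},{"grip":3.0,"tx":0,"ty":0,"tz":0,"yaw":8.2}]'
python3 - <<'E'
from h import *
go([.5842,.0584,.062],-4.5)
E
```

```text
t: 1.85
eef_pos: [0.4759, 0.2073, 0.2316]
tool_rot: [-0.0, 0.781, 0.625, 0.0]
contact_force: [1.5, 1.6, -0.0]
gripper_width: 0.348
t: 2.35
eef_pos: [0.5846, 0.0584, 0.2315]
tool_rot: [0.0, 0.781, 0.625, 0.0]
contact_force: [1.2, 0.7, -0.4]
gripper_width: 0.351
t: 2.55
eef_pos: [0.5844, 0.0578, 0.2313]
tool_rot: [0.0, 0.864, 0.503, 0.0]
contact_force: [-0.7, 0.7, 0.4]
gripper_width: 0.353
t 2.55 pos [0.5844 0.0578 0.2313] angx 60.4 | shift cm [ 0.05 -0.06 16.93] yaw 64.94 | F [-0.7  0.7  0.4] w 0.353 q7 1.00
```

```bash

python3 -m handwheel '[{"grip":3.0,"tx":0,"ty":0,"tz":0,"yaw":8.1},{"grip":3.0,"tx":0,"ty":0,"tz":0,"yaw":8.1},{"grip":3.0,"tx":0,"ty":0,"tz":0,"yaw":8.1},{"grip":3.0,"tx":0,"ty":0,"tz":0,"yaw":8.1},{"grip":3.0,"tx":0,"ty":0,"tz":0,"yaw":8.1}]'
python3 -m handwheel '[{"grip":3.0,"tx":0,"ty":0,"tz":0,"yaw":8.1},{"grip":3.0,"tx":0,"ty":0,"tz":0,"yaw":8.1},{"grip":3.0,"tx":0,"ty":0,"tz":0,"yaw":8.1},{"grip":3.0,"tx":0,"ty":0,"tz":0,"yaw":0}]'
python3 - <<'E'
from h import *
go([.5842,.0584,.062],-4.5)
c,o=snap("wrist","w2")
g=np.array([np.cos(-.0788),np.sin(-.0788),0]);e=np.array([-g[1],g[0],0]);p=np.array([.5842,.0584,.078])
u=w2px(c,[p+.055*e,p-.055*e],o);print(u)
im=c["image"].copy()
for a in u: cv2.circle(im,tuple(int(v) for v in a),3,(0,0,255),1)
cv2.imwrite("pics/w2.png",im)
E
```

```text
t: 3.05
eef_pos: [0.5838, 0.0597, 0.2314]
tool_rot: [-0.0, 0.985, 0.175, 0.0]
contact_force: [-0.6, 0.3, -0.5]
gripper_width: 0.355
t: 3.45
eef_pos: [0.5838, 0.0598, 0.2312]
tool_rot: [0.0, 0.999, -0.034, -0.0]
contact_force: [0.2, -0.8, 0.5]
gripper_width: 0.351
t 3.45 pos [0.5838 0.0598 0.2312] angx -3.9 | shift cm [ 0.05  0.14 16.92] yaw 0.6 | F [ 0.2 -0.8  0.5] w 0.351 q7 -0.02
[[254.47567026 122.60859375]
 [253.13058461 225.58151372]]
```

View pics/w2.png

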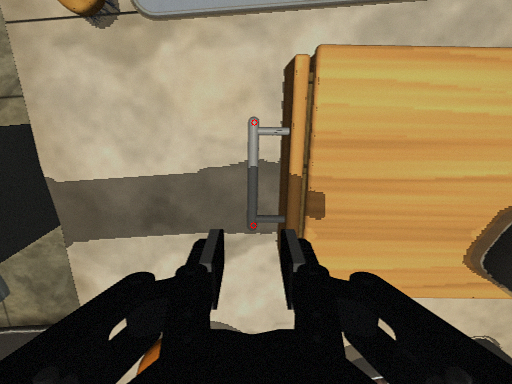

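The projected handle ends (254,123) and (253,226) sit on the bar ends, with the jaws straddling it. Descend and grip.

```bash

python3 -m handwheel '[{"grip":3.0,"tx":0.05,"ty":0.14,"tz":3,"yaw":0.6},{"grip":3.0,"tx":0,"ty":0,"tz":3,"yaw":0},{"grip":3.0,"tx":0,"ty":0,"tz":3,"yaw":0},{"grip":3.0,"tx":0,"ty":0,"tz":3,"yaw":0},{"grip":3.0,"tx":0,"ty":0,"tz":2,"yaw":0}]'
python3 -m handwheel '[{"grip":3.0,"tx":0,"ty":0,"tz":1.5,"yaw":0},{"grip":3.0,"tx":0,"ty":0,"tz":1.2,"yaw":0},{"grip":0.6,"tx":0,"ty":0,"tz":0,"yaw":0},{"grip":0.6,"tx":0,"ty":0,"tz":0,"yaw":0},{"grip":0.6,"tx":0,"ty":0,"tz":0,"yaw":0}]' 40
python3 -m handwheel '[{"grip":0.6,"tx":-1,"ty":0,"tz":0,"yaw":0},{"grip":0.6,"tx":-1,"ty":0,"tz":0,"yaw":0},{"grip":0.6,"tx":0,"ty":0,"tz":0,"yaw":0}]' 40
python3 - <<'E'
from h import *
go([.5842,.0584,.062],-4.5)
E
```

```text
t: 4.0
eef_pos: [0.5832, 0.0583, 0.0893]
tool_rot: [0.0, 0.999, -0.037, -0.001]
contact_force: [-0.3, -0.4, 0.2]
gripper_width: 0.352
t: 4.5
eef_pos: [0.584, 0.0581, 0.0642]
tool_rot: [0.0, 0.999, -0.039, -0.0]
contact_force: [1.8, 0.2, -11.0]
gripper_width: 0.112
t: 4.8
eef_pos: [0.5618, 0.06, 0.0642]
tool_rot: [-0.0, 0.999, -0.039, -0.002]
contact_force: [-0.4, -0.1, -9.8]
gripper_width: 0.107
t 4.80 pos [0.5618 0.06   0.0642] angx -4.4 | shift cm [ 2.25 -0.02  0.21] yaw 0.06 | F [-0.4 -0.1 -9.8] w 0.107 q7 0.10
```

```bash

python3 -m handwheel '[{"grip":0.6,"tx":-2.2,"ty":0,"tz":0,"yaw":0},{"grip":0.6,"tx":-2.2,"ty":0,"tz":0,"yaw":0},{"grip":0.6,"tx":-2.2,"ty":0,"tz":0,"yaw":0},{"grip":0.6,"tx":-2.2,"ty":0,"tz":0,"yaw":0},{"grip":0.6,"tx":-2.2,"ty":0,"tz":0,"yaw":0}]'
python3 -m handwheel '[{"grip":0.6,"tx":-0.7,"ty":0,"tz":0,"yaw":0},{"grip":0.6,"tx":-0.5,"ty":0,"tz":0,"yaw":0},{"grip":0.6,"tx":-0.4,"ty":0,"tz":0,"yaw":0},{"grip":0.6,"tx":-0.3,"ty":0,"tz":0,"yaw":0}]'
python3 - <<'E'
from h import *
go([.5842,.0584,.062],-4.5)
E
```

```text
t: 5.3
eef_pos: [0.4545, 0.069, 0.0646]
tool_rot: [-0.001, 0.999, -0.039, 0.001]
contact_force: [2.1, 3.3, -13.3]
gripper_width: 0.107
t: 5.7
eef_pos: [0.4366, 0.0705, 0.0646]
tool_rot: [-0.0, 0.999, -0.039, 0.001]
contact_force: [1.3, 5.3, -12.3]
gripper_width: 0.103
t 5.70 pos [0.4366 0.0705 0.0646] angx -4.4 | shift cm [14.81  0.07  0.28] yaw 0.08 | F [  1.3   5.3 -12.3] w 0.103 q7 0.03
```

```bash

python3 -m handwheel '[{"grip":0.6,"tx":-0.3,"ty":0,"tz":0,"yaw":0},{"grip":0.6,"tx":-0.3,"ty":0,"tz":0,"yaw":0},{"grip":0.6,"tx":0,"ty":0,"tz":0,"yaw":0}]'
python3 -m handwheel '[{"grip":0.6,"tx":-0.2,"ty":0,"tz":0,"yaw":0},{"grip":0.6,"tx":-0.2,"ty":0,"tz":0,"yaw":0},{"grip":0.6,"tx":0,"ty":0,"tz":0,"yaw":0}]'

```

```text
t: 6.0
eef_pos: [0.434, 0.0707, 0.0648]
tool_rot: [-0.0, 0.999, -0.039, 0.004]
contact_force: [11.5, 3.2, -24.5]
gripper_width: 0.108
t: 6.3
eef_pos: [0.434, 0.0707, 0.065]
tool_rot: [0.0, 0.999, -0.039, 0.008]
contact_force: [24.5, 2.7, -43.5]
gripper_width: 0.108
```

```bash

python3 -m handwheel '[{"grip":0.6,"tx":0.65,"ty":0,"tz":0,"yaw":0},{"grip":0.6,"tx":0,"ty":0,"tz":0,"yaw":0},{"grip":2.8,"tx":0,"ty":0,"tz":0,"yaw":0},{"grip":2.8,"tx":0,"ty":0,"tz":0,"yaw":0},{"grip":2.8,"tx":0,"ty":0,"tz":0,"yaw":0}]'
python3 -m handwheel '[{"grip":2.8,"tx":0,"ty":0,"tz":-1,"yaw":0},{"grip":2.8,"tx":0,"ty":0,"tz":-3,"yaw":0},{"grip":2.8,"tx":0,"ty":0,"tz":-4,"yaw":0},{"grip":2.8,"tx":0,"ty":0,"tz":-4,"yaw":0},{"grip":2.8,"tx":0,"ty":0,"tz":-4,"yaw":0}]'
python3 - <<'E'
from h import *
go([.434,.0707,.23],85.5)
c,o=snap("top","t2")
w,o=snap("wrist","w3")
a=cv2.convertScaleAbs(cv2.resize(c["image"][170:270,120:280],None,fx=3,fy=3,interpolation=cv2.INTER_CUBIC),alpha=1.5)
b=np.zeros((400,1,3),np.uint8)
cv2.imwrite("pics/m3.png",np.vstack([cv2.resize(a,(512,320)),w["image"][:270]]))
E
```

```text
t: 6.8
eef_pos: [0.4327, 0.0695, 0.0647]
tool_rot: [-0.0, 0.999, -0.039, 0.0]
contact_force: [-0.9, -0.1, -0.8]
gripper_width: 0.326
t: 7.3
eef_pos: [0.4319, 0.0691, 0.2263]
tool_rot: [0.0, 0.999, -0.04, -0.0]
contact_force: [0.3, 1.5, 0.1]
gripper_width: 0.325
t 7.30 pos [0.4319 0.0691 0.2263] angx -4.5 | shift cm [ 0.2  -0.18 -0.37] yaw 89.97 | F [0.3 1.5 0.1] w 0.325 q7 -0.29
```

View pics/m3.png

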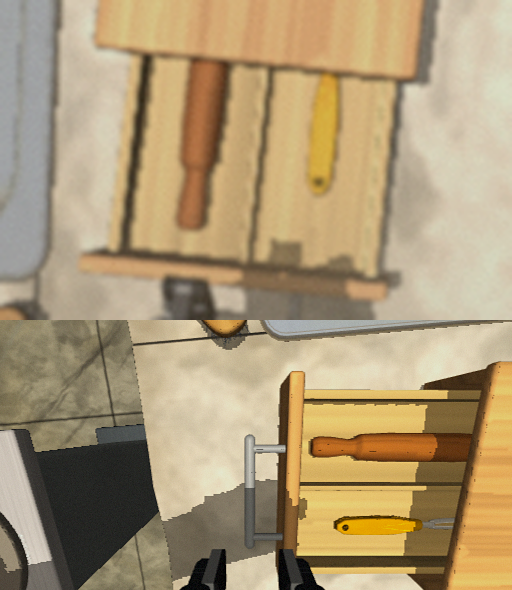

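Pin in the left lane: near end at wrist pixel (310,127), barrel shoulder (365,127), running under the top-board edge at about (470,128); peeler in the right lane.

```bash
python3 - <<'E'
from h import *
o=get_obs();c=read_camera("wrist")
t=np.radians(-4.5);Ru=np.array([[np.cos(t),-np.sin(t)],[np.sin(t),np.cos(t)]]);O=np.array([.6365,.0537])
def pr(n,uv,z):
    P=px2w(c,uv,z,o);print(n,P.round(4)[:,:2].tolist(),"unit",((P[:,:2]-O)@Ru).round(4).tolist())
pr("pin near,shoulder,edge",[[310,127],[365,127],[470,127.5]],.038)
pr("handle ends",[[250,117],[250,225]],.078)
pr("panel inner/outer top L",[[304,53],[290,53]],.096)
pr("topboard front corners",[[492,45],[458,268]],.114)
E
```

```text
pin near,shoulder,edge [[0.5039, 0.1124], [0.5655, 0.1076], [0.6836, 0.0976]] unit [[-0.1368, 0.0482], [-0.075, 0.0481], [0.0436, 0.0475]]
handle ends [[0.4379, 0.1301], [0.4287, 0.0167]] unit [[-0.204, 0.0606], [-0.2042, -0.0532]]
panel inner/outer top L [[0.4889, 0.1808], [0.4768, 0.1817]] unit [[-0.1571, 0.1151], [-0.1693, 0.1151]]
topboard front corners [[0.6373, 0.1724], [0.634, -0.0314]] unit [[-0.0085, 0.1184], [0.0042, -0.085]]
```

```bash

python3 -m handwheel '[{"grip":5,"tx":0,"ty":0,"tz":0,"yaw":-8.2},{"grip":5,"tx":0,"ty":0,"tz":0,"yaw":-8.2},{"grip":5,"tx":0,"ty":0,"tz":0,"yaw":-8.2},{"grip":5,"tx":0,"ty":0,"tz":0,"yaw":-8.2},{"grip":5,"tx":0,"ty":0,"tz":0,"yaw":-8.2}]'
python3 -m handwheel '[{"grip":5,"tx":0,"ty":0,"tz":0,"yaw":-8.2},{"grip":5,"tx":0,"ty":0,"tz":0,"yaw":-8.2},{"grip":5,"tx":0,"ty":0,"tz":0,"yaw":-8.2},{"grip":5,"tx":0,"ty":0,"tz":0,"yaw":-8.2},{"grip":5,"tx":0,"ty":0,"tz":0,"yaw":-8.2}]'
python3 -m handwheel '[{"grip":5,"tx":0,"ty":0,"tz":0,"yaw":-8},{"grip":5,"tx":0,"ty":0,"tz":0,"yaw":0}]'
python3 - <<'E'
from h import *
go([.5865,.1058,.02],85.5)
E
```

```text
t: 7.95
eef_pos: [0.4312, 0.0694, 0.2234]
tool_rot: [0.0, 0.949, 0.316, -0.001]
contact_force: [0.3, -0.4, -0.1]
gripper_width: 0.586
t: 8.45
eef_pos: [0.4312, 0.0694, 0.2234]
tool_rot: [-0.0, 0.778, 0.628, -0.001]
contact_force: [0.0, 0.8, 0.1]
gripper_width: 0.588
t: 8.65
eef_pos: [0.4313, 0.0694, 0.2235]
tool_rot: [-0.0, 0.734, 0.679, -0.001]
contact_force: [-0.5, -0.8, -0.1]
gripper_width: 0.585
t 8.65 pos [0.4313 0.0694 0.2235] angx 85.6 | shift cm [ 4.85 15.23 20.31] yaw 0.08 | F [-0.5 -0.8 -0.1] w 0.585 q7 1.27
```

```bash

python3 -m handwheel '[{"grip":5,"tx":0.97,"ty":3.05,"tz":0,"yaw":0},{"grip":5,"tx":0.97,"ty":3.05,"tz":0,"yaw":0},{"grip":5,"tx":0.97,"ty":3.05,"tz":0,"yaw":0},{"grip":5,"tx":0.97,"ty":3.05,"tz":0,"yaw":0},{"grip":5,"tx":0.97,"ty":3.03,"tz":0,"yaw":0}]'
python3 -m handwheel '[{"grip":5,"tx":0,"ty":0,"tz":2,"yaw":0},{"grip":5,"tx":0,"ty":0,"tz":2,"yaw":0},{"grip":5,"tx":0,"ty":0,"tz":2,"yaw":0},{"grip":5,"tx":0,"ty":0,"tz":2,"yaw":0},{"grip":5,"tx":0,"ty":0,"tz":2,"yaw":0}]'
python3 - <<'E'
from h import *
go([.5865,.1058,.02],85.5)
w,o=snap("wrist","w4")
E
```

```text
t: 9.15
eef_pos: [0.5884, 0.1066, 0.2233]
tool_rot: [-0.0, 0.736, 0.678, -0.001]
contact_force: [0.3, 0.2, 0.7]
gripper_width: 0.585
t: 9.65
eef_pos: [0.5871, 0.1061, 0.1228]
tool_rot: [-0.0, 0.736, 0.677, -0.001]
contact_force: [0.0, 0.5, 0.6]
gripper_width: 0.588
t 9.65 pos [0.5871 0.1061 0.1228] angx 85.3 | shift cm [-0.03 -0.05 10.28] yaw -0.22 | F [0.  0.5 0.6] w 0.588 q7 1.53
```

View pics/w4.png

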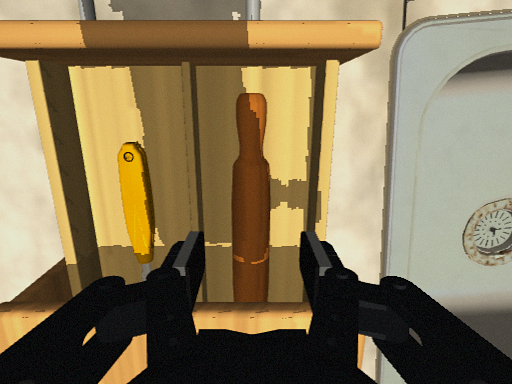

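The pin axis is at column 251, centred between the fingers (204 and 300); the peeler lies clear. Descend and grip.

```bash

python3 -m handwheel '[{"grip":5,"tx":0,"ty":-0.05,"tz":3,"yaw":0},{"grip":5,"tx":0,"ty":0,"tz":3,"yaw":0},{"grip":5,"tx":0,"ty":0,"tz":2,"yaw":0},{"grip":5,"tx":0,"ty":0,"tz":1,"yaw":0},{"grip":5,"tx":0,"ty":0,"tz":0.7,"yaw":0}]'
python3 -m handwheel '[{"grip":5,"tx":0,"ty":0,"tz":0.4,"yaw":0},{"grip":2.5,"tx":0,"ty":0,"tz":0,"yaw":0},{"grip":2.5,"tx":0,"ty":0,"tz":0,"yaw":0},{"grip":2.5,"tx":0,"ty":0,"tz":0,"yaw":0},{"grip":2.5,"tx":0,"ty":0,"tz":0,"yaw":0}]' 25
python3 - <<'E'
from h import *
go([.5865,.1058,.02],85.5)
E
```

```text
t: 10.2
eef_pos: [0.587, 0.1063, 0.0267]
tool_rot: [-0.0, 0.735, 0.678, -0.001]
contact_force: [0.1, -0.2, 0.9]
gripper_width: 0.586
t: 10.7
eef_pos: [0.5878, 0.1066, 0.0239]
tool_rot: [0.0, 0.734, 0.679, 0.001]
contact_force: [-0.6, 0.3, 2.5]
gripper_width: 0.358
t 10.70 pos [0.5878 0.1066 0.0239] angx 85.5 | shift cm [-0.09 -0.12  0.39] yaw 0.04 | F [-0.6  0.3  2.5] w 0.358 q7 1.61
```

```bash

python3 -m handwheel '[{"grip":2.5,"tx":0,"ty":0,"tz":-0.5,"yaw":0},{"grip":2.5,"tx":0,"ty":0,"tz":-1,"yaw":0},{"grip":2.5,"tx":0,"ty":0,"tz":-1,"yaw":0},{"grip":2.5,"tx":0,"ty":0,"tz":-0.5,"yaw":0},{"grip":2.5,"tx":0,"ty":0,"tz":0,"yaw":0}]'
python3 - <<'E'
from h import *
go([.5865,.1058,.09],85.5)
o=get_obs();print(o["torque"])
w,o=snap("wrist","w5")
im=w["image"][:260,215:300].astype(int);m=(im[...,2]-im[...,0]>45)&(im[...,1]*1.0<im[...,2]*0.62)
r=np.where(m.sum(1)>5)[0];print(r.min(),[(int(k),int(m[k].sum())) for k in range(r.min(),260,12)])
E
```

```text
t: 11.2
eef_pos: [0.588, 0.1068, 0.0545]
tool_rot: [0.0, 0.734, 0.679, 0.001]
contact_force: [-1.7, -0.4, -1.2]
gripper_width: 0.358
t 11.20 pos [0.588  0.1068 0.0545] angx 85.6 | shift cm [-0.11 -0.14 -3.55] yaw 0.05 | F [-1.7 -0.4 -1.2] w 0.358 q7 1.59
[-0.02095552  0.07464705 -0.04387809]
83 [(83, 14), (95, 50), (107, 54), (119, 53), (131, 52), (143, 49), (155, 45), (167, 41), (179, 38), (191, 40), (203, 57), (215, 60), (227, 62), (239, 62), (251, 63)]
```

View pics/w5.png

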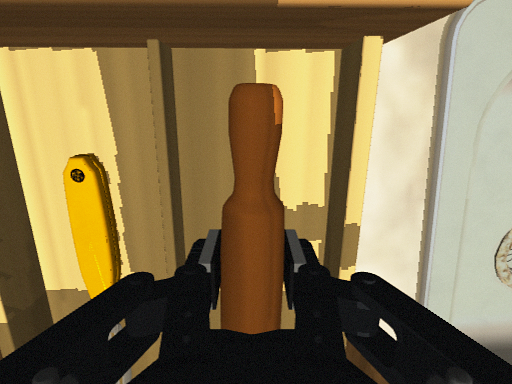

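Both pin and near end are visible (end row 83, shoulder row ~197); the end looks nearer to the camera than the shoulder, so the pin may already tilt. Quantify it.

```bash
cat >> h.py <<'E'
def endpx(c,th,s=.0845,dz=-.014):
    "row of near-end face top & bottom edge and width px for tilt th deg"
    t=np.radians(th);ax=np.array([0,-np.cos(t),-np.sin(t)]);n=np.array([0,-np.sin(t),np.cos(t)])
    e=np.array([0,0,dz])+s*ax;P=[e-.011*n,e+.011*n,e+[.0115,0,0],e-[.0115,0,0]]
    T=np.linalg.inv(np.array(c["hand_eye"]));q=(np.c_[P,np.ones(4)]@T.T)[:,:3]@np.array(c["intrinsics"]).T;q=q[:,:2]/q[:,2:]
    return q[0,1],q[1,1],q[2,0]-q[3,0]
E
python3 - <<'E'
from h import *
c=read_camera("wrist")
for th in range(-5,45,5): print(th,np.round(endpx(c,th),1))
E
```

```text
-5 [73.8 82.6 52.7]
0 [73.7 78.4 55.9]
5 [75.5 75.4 59.3]
10 [79.7 73.7 63. ]
15 [86.7 73.7 67.1]
20 [96.7 75.6 71.4]
25 [110.4  79.9  76. ]
30 [128.   86.9  80.9]
35 [149.8  97.1  85.8]
40 [175.7 110.9  90.9]
```

```bash

python3 -m handwheel '[{"grip":2.5,"tx":0,"ty":0,"tz":-0.6,"yaw":0},{"grip":2.5,"tx":0,"ty":0,"tz":-0.6,"yaw":0},{"grip":2.5,"tx":0,"ty":0,"tz":-0.4,"yaw":0},{"grip":2.5,"tx":0,"ty":0,"tz":-0.4,"yaw":0}]' 20
python3 -m handwheel '[{"grip":2.5,"tx":0,"ty":0,"tz":-0.4,"yaw":0},{"grip":2.5,"tx":0,"ty":0,"tz":-0.4,"yaw":0},{"grip":2.5,"tx":0,"ty":0,"tz":0,"yaw":0}]' 20
python3 - <<'E'
from h import *
go([.5865,.1058,.0908],85.5)
w,o=snap("wrist","w6")
im=w["image"][:260,200:310].astype(int);m=(im[...,2]-im[...,0]>45)&(im[...,1]*1.0<im[...,2]*0.62)
r=np.where(m.sum(1)>5)[0];print(r.min(),[(int(k),int(m[k].sum())) for k in range(r.min(),260,12)])
E
```

```text
t: 11.7
eef_pos: [0.5871, 0.1065, 0.0736]
tool_rot: [-0.0, 0.734, 0.679, -0.0]
contact_force: [-0.4, -0.2, -2.8]
gripper_width: 0.356
t: 12.0
eef_pos: [0.5874, 0.1066, 0.0818]
tool_rot: [0.0, 0.734, 0.679, 0.0]
contact_force: [-1.4, -1.3, -2.1]
gripper_width: 0.357
t 12.00 pos [0.5874 0.1066 0.0818] angx 85.5 | shift cm [-0.09 -0.08 -0.9 ] yaw 0.05 | F [-1.4 -1.3 -2.1] w 0.357 q7 1.56
84 [(84, 14), (96, 56), (108, 62), (120, 61), (132, 59), (144, 57), (156, 53), (168, 48), (180, 44), (192, 42), (204, 53), (216, 65), (228, 64), (240, 63), (252, 63)]
```

```bash

python3 -m handwheel '[{"grip":2.5,"tx":0,"ty":0,"tz":-0.4,"yaw":0},{"grip":2.5,"tx":0,"ty":0,"tz":-0.4,"yaw":0},{"grip":2.5,"tx":0,"ty":0,"tz":-0.2,"yaw":0},{"grip":2.5,"tx":0,"ty":0,"tz":0,"yaw":0}]' 20
python3 - <<'E'
from h import *
go([.5865,.1058,.0908],85.5)
w,o=snap("wrist","w7")
im=w["image"][:260,200:310].astype(int);m=(im[...,2]-im[...,0]>45)&(im[...,1]*1.0<im[...,2]*0.62)
r=np.where(m.sum(1)>5)[0];print(r.min(),[(int(k),int(m[k].sum())) for k in range(r.min(),260,12)])
s,_=snap("scene","s7");a=cv2.resize(s["image"][110:260,130:330],None,fx=3,fy=3,interpolation=cv2.INTER_CUBIC)
cv2.imwrite("pics/s7c.png",a)
E
```

```text
t: 12.45
eef_pos: [0.5874, 0.1065, 0.0917]
tool_rot: [0.0, 0.734, 0.679, 0.0]
contact_force: [-0.2, -0.5, -2.0]
gripper_width: 0.36
t 12.45 pos [0.5874 0.1065 0.0917] angx 85.5 | shift cm [-0.08 -0.09  0.09] yaw 0.04 | F [-0.2 -0.5 -2. ] w 0.360 q7 1.56
96 [(96, 19), (108, 57), (120, 68), (132, 70), (144, 68), (156, 65), (168, 62), (180, 56), (192, 49), (204, 45), (216, 61), (228, 67), (240, 65), (252, 64)]
```

View pics/s7c.png

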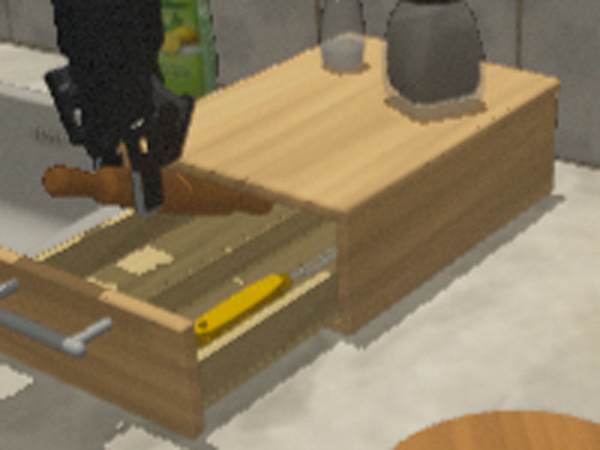

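The pin is tilted near-end-up (its tail passes just under the top board's edge), peeler untouched. Pull out along its axis.

```bash

python3 -m handwheel '[{"grip":2.5,"tx":0,"ty":-0.8,"tz":-0.3,"yaw":0},{"grip":2.5,"tx":0,"ty":-1.2,"tz":-0.48,"yaw":0},{"grip":2.5,"tx":0,"ty":-1.2,"tz":-0.48,"yaw":0},{"grip":2.5,"tx":0,"ty":-1.2,"tz":-0.48,"yaw":0},{"grip":2.5,"tx":0,"ty":-1.2,"tz":-0.48,"yaw":0}]' 25
python3 -m handwheel '[{"grip":2.5,"tx":0,"ty":-1.2,"tz":-0.48,"yaw":0},{"grip":2.5,"tx":0,"ty":-1.2,"tz":-0.48,"yaw":0},{"grip":2.5,"tx":0,"ty":-1.2,"tz":-0.48,"yaw":0},{"grip":2.5,"tx":0,"ty":-1.2,"tz":-0.6,"yaw":0},{"grip":2.5,"tx":0,"ty":-1.2,"tz":-0.6,"yaw":0}]' 25
python3 - <<'E'
from h import *
go([.4740,.1153,.15],85.5)
w,o=snap("wrist","w8")
im=w["image"][:260,200:310].astype(int);m=(im[...,2]-im[...,0]>45)&(im[...,1]*1.0<im[...,2]*0.62)
r=np.where(m.sum(1)>5)[0];print(r.min(),[(int(k),int(m[k].sum())) for k in range(r.min(),260,12)])
E
```

```text
t: 13.05
eef_pos: [0.5302, 0.1111, 0.1141]
tool_rot: [-0.0, 0.734, 0.679, 0.0]
contact_force: [0.6, 0.4, -2.1]
gripper_width: 0.358
t: 13.55
eef_pos: [0.4706, 0.1156, 0.1404]
tool_rot: [-0.0, 0.734, 0.679, 0.0]
contact_force: [-0.4, -0.3, -1.2]
gripper_width: 0.357
t 13.55 pos [0.4706 0.1156 0.1404] angx 85.5 | shift cm [-0.01  0.34 -0.96] yaw 0.05 | F [-0.4 -0.3 -1.2] w 0.357 q7 1.39
95 [(95, 16), (107, 57), (119, 68), (131, 70), (143, 67), (155, 65), (167, 62), (179, 55), (191, 50), (203, 45), (215, 61), (227, 67), (239, 66), (251, 64)]
```

```bash

python3 -m handwheel '[{"grip":2.5,"tx":0,"ty":0,"tz":-1,"yaw":0},{"grip":2.5,"tx":0,"ty":0,"tz":-1.5,"yaw":0},{"grip":2.5,"tx":0,"ty":0,"tz":-1.5,"yaw":0},{"grip":2.5,"tx":0,"ty":0,"tz":-1.5,"yaw":0},{"grip":2.5,"tx":0,"ty":0,"tz":-1,"yaw":0}]' 40
python3 - <<'E'
from h import *
go([.4416,-.2758,.2],85.5)
c,s=read_camera("top"),read_camera("scene")
# board ellipse in both: project fitted circle, refine by colour mask
for n,k in(("top",c),("scene",s)):
    im=k["image"];h=cv2.cvtColor(im,cv2.COLOR_BGR2HSV)
    m=((h[...,0]<16)&(h[...,1]>110)).astype(np.uint8)
    N,l,st,ce=cv2.connectedComponentsWithStats(m)
    p=w2px(k,[[.482,-.279,.034]])[0];L=l[int(p[1]),int(p[0])]
    cn=max(cv2.findContours((l==L).astype(np.uint8),0,cv2.CHAIN_APPROX_NONE)[0],key=len)[:,0]
    P=px2w(k,cn,.034)[:,:2]; hull=P
    if n=="scene": hull=P[P[:,0]>.45]
    cc=np.linalg.lstsq(np.c_[2*hull,np.ones(len(hull))],(hull**2).sum(1),rcond=None)[0]
    print(n,st[L],cc[:2],np.sqrt(cc[2]+cc[:2]@cc[:2]))
E
```

```text
t: 14.1
eef_pos: [0.4727, 0.1155, 0.2065]
tool_rot: [0.0, 0.734, 0.679, 0.001]
contact_force: [-0.0, 0.3, -1.6]
gripper_width: 0.351
t 14.10 pos [0.4727 0.1155 0.2065] angx 85.5 | shift cm [-39.26  -0.04   0.62] yaw 0.02 | F [-0.   0.3 -1.6] w 0.351 q7 1.31
top [ 295  216   76   77 4614] [ 0.48302655 -0.27804742] 0.0960648931235745
scene [     0      0    512    384 190775] [2.92958897 2.25647029] 3.108125820908557
```

```bash

python3 -m handwheel '[{"grip":2.5,"tx":-1.2,"ty":0,"tz":0,"yaw":0},{"grip":2.5,"tx":-2.5,"ty":0,"tz":0,"yaw":0},{"grip":2.5,"tx":-2.5,"ty":0,"tz":0,"yaw":0},{"grip":2.5,"tx":-2.5,"ty":0,"tz":0,"yaw":0},{"grip":2.5,"tx":-2.5,"ty":0,"tz":0,"yaw":0}]' 40
python3 -m handwheel '[{"grip":2.5,"tx":-2.5,"ty":0,"tz":0,"yaw":0},{"grip":2.5,"tx":-2.5,"ty":0,"tz":0,"yaw":0},{"grip":2.5,"tx":-2.5,"ty":0,"tz":0,"yaw":0},{"grip":2.5,"tx":-2.5,"ty":0,"tz":0,"yaw":0},{"grip":2.5,"tx":-2.5,"ty":0,"tz":0,"yaw":0}]' 40
python3 -m handwheel '[{"grip":2.5,"tx":-2.5,"ty":0,"tz":0,"yaw":0},{"grip":2.5,"tx":-2.5,"ty":0,"tz":0,"yaw":0},{"grip":2.5,"tx":-2.5,"ty":0,"tz":0,"yaw":0},{"grip":2.5,"tx":-2.5,"ty":0,"tz":0,"yaw":0},{"grip":2.5,"tx":-2.5,"ty":0,"tz":0,"yaw":0}]' 40
python3 -m handwheel '[{"grip":2.5,"tx":-2,"ty":0,"tz":0,"yaw":0},{"grip":2.5,"tx":-1,"ty":0,"tz":0,"yaw":0},{"grip":2.5,"tx":0,"ty":0,"tz":0,"yaw":0}]' 40
python3 - <<'E'
from h import *
go([.4425,-.275,.036],85.5)
w,o=snap("wrist","w9")
im=w["image"][:260,200:310].astype(int);m=(im[...,2]-im[...,0]>45)&(im[...,1]*1.0<im[...,2]*0.62)
r=np.where(m.sum(1)>5)[0];print(r.min(),[(int(k),int(m[k].sum())) for k in range(r.min(),260,12)])
s,_=snap("scene","s9");a=cv2.resize(s["image"][130:384,180:512],None,fx=2,fy=2,interpolation=cv2.INTER_CUBIC)
cv2.imwrite("pics/s9c.png",a)
E
```

```text
t: 14.7
eef_pos: [0.4619, 0.0019, 0.2041]
tool_rot: [-0.0, 0.734, 0.679, -0.001]
contact_force: [-0.2, -0.9, -1.9]
gripper_width: 0.351
t: 15.2
eef_pos: [0.4519, -0.1225, 0.2041]
tool_rot: [-0.0, 0.734, 0.679, -0.001]
contact_force: [0.7, 0.7, -1.0]
gripper_width: 0.351
t: 15.7
eef_pos: [0.4421, -0.2469, 0.204]
tool_rot: [-0.001, 0.734, 0.679, -0.001]
contact_force: [-0.3, 0.6, -2.1]
gripper_width: 0.351
t: 16.0
eef_pos: [0.44, -0.2768, 0.2044]
tool_rot: [-0.0, 0.735, 0.678, -0.001]
contact_force: [-0.3, 0.5, -2.0]
gripper_width: 0.355
t 16.00 pos [ 0.44   -0.2768  0.2044] angx 85.4 | shift cm [ 0.21  0.26 16.84] yaw -0.13 | F [-0.3  0.5 -2. ] w 0.355 q7 2.23
95 [(95, 19), (107, 57), (119, 68), (131, 92), (143, 110), (155, 109), (167, 110), (179, 110), (191, 110), (203, 109), (215, 107), (227, 109), (239, 69), (251, 63)]
```

View pics/s9c.png

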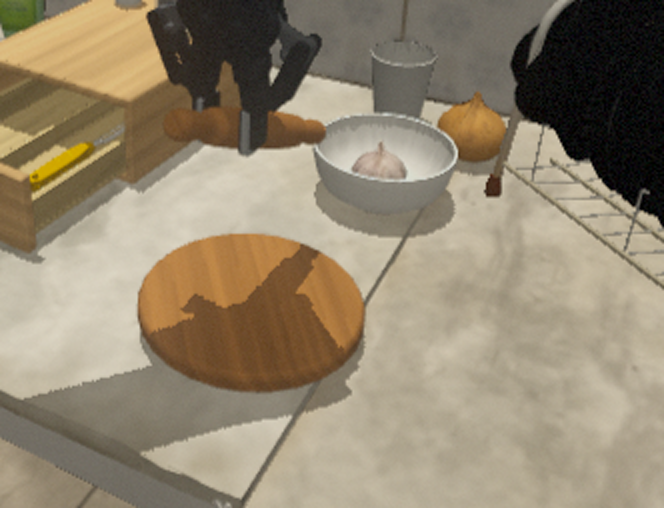

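The pin is held tilted above the board, bowl clear and peeler in the open drawer. Next, level it by pressing its lower end onto the board at light grip.

```bash

python3 -m handwheel '[{"grip":2.5,"tx":0.2,"ty":0.26,"tz":2,"yaw":0},{"grip":2.5,"tx":0,"ty":0,"tz":3,"yaw":0},{"grip":2.5,"tx":0,"ty":0,"tz":3,"yaw":0},{"grip":2.5,"tx":0,"ty":0,"tz":1.5,"yaw":0},{"grip":2.5,"tx":0,"ty":0,"tz":1,"yaw":0}]' 25
python3 -m handwheel '[{"grip":2.5,"tx":0,"ty":0,"tz":0.6,"yaw":0},{"grip":2.5,"tx":0,"ty":0,"tz":0.6,"yaw":0},{"grip":2.5,"tx":0,"ty":0,"tz":0.6,"yaw":0},{"grip":2.5,"tx":0,"ty":0,"tz":0.6,"yaw":0},{"grip":2.5,"tx":0,"ty":0,"tz":0.6,"yaw":0}]' 20
python3 -m handwheel '[{"grip":2.5,"tx":0,"ty":0,"tz":0.6,"yaw":0},{"grip":2.5,"tx":0,"ty":0,"tz":0.6,"yaw":0},{"grip":2.5,"tx":0,"ty":0,"tz":0.5,"yaw":0},{"grip":2.5,"tx":0,"ty":0,"tz":0.5,"yaw":0},{"grip":2.5,"tx":0,"ty":0,"tz":0,"yaw":0}]' 20
python3 - <<'E'
from h import *
go([.4425,-.275,.036],85.5)
E
```

```text
t: 16.6
eef_pos: [0.4437, -0.2723, 0.0988]
tool_rot: [-0.001, 0.734, 0.68, -0.0]
contact_force: [1.1, -0.5, -1.3]
gripper_width: 0.353
t: 17.1
eef_pos: [0.4445, -0.2737, 0.0699]
tool_rot: [0.001, 0.734, 0.679, 0.0]
contact_force: [-0.8, -0.4, 0.7]
gripper_width: 0.35
t: 17.6
eef_pos: [0.4436, -0.2734, 0.0472]
tool_rot: [-0.0, 0.734, 0.679, -0.0]
contact_force: [-0.0, 0.4, 1.2]
gripper_width: 0.353
t 17.60 pos [ 0.4436 -0.2734  0.0472] angx 85.5 | shift cm [-0.17 -0.1   1.12] yaw 0.03 | F [-0.   0.4  1.2] w 0.353 q7 2.43
```

```bash

python3 -m handwheel '[{"grip":2.5,"tx":0,"ty":0,"tz":0.4,"yaw":0},{"grip":2.5,"tx":0,"ty":0,"tz":0.4,"yaw":0},{"grip":2.5,"tx":0,"ty":0,"tz":0,"yaw":0}]' 20
python3 -m handwheel '[{"grip":2.5,"tx":0,"ty":0,"tz":0.2,"yaw":0},{"grip":2.5,"tx":0,"ty":0,"tz":0,"yaw":0}]' 20
python3 -m handwheel '[{"grip":2.5,"tx":0,"ty":0,"tz":0.15,"yaw":0},{"grip":2.5,"tx":0,"ty":0,"tz":0,"yaw":0}]' 20
python3 - <<'E'
from h import *
go([.4425,-.275,.036],85.5)
E
```

```text
t: 17.9
eef_pos: [0.4439, -0.2735, 0.0395]
tool_rot: [-0.0, 0.734, 0.679, -0.0]
contact_force: [-1.1, -0.6, 1.8]
gripper_width: 0.354
t: 18.1
eef_pos: [0.4439, -0.2735, 0.0378]
tool_rot: [-0.0, 0.734, 0.679, -0.0]
contact_force: [-1.5, -0.7, 2.2]
gripper_width: 0.357
t: 18.3
eef_pos: [0.4439, -0.2735, 0.0365]
tool_rot: [-0.0, 0.734, 0.679, 0.0]
contact_force: [-1.2, -0.8, 4.1]
gripper_width: 0.356
t 18.30 pos [ 0.4439 -0.2735  0.0365] angx 85.5 | shift cm [-0.16 -0.12  0.05] yaw 0.04 | F [-1.2 -0.8  4.1] w 0.356 q7 2.45
```

```bash

python3 -m handwheel '[{"grip":2.5,"tx":0,"ty":0,"tz":0.12,"yaw":0},{"grip":2.5,"tx":0,"ty":0,"tz":0,"yaw":0}]' 20
python3 -m handwheel '[{"grip":2.5,"tx":0,"ty":0,"tz":0.1,"yaw":0},{"grip":2.5,"tx":0,"ty":0,"tz":0,"yaw":0}]' 20
python3 -m handwheel '[{"grip":2.5,"tx":0,"ty":0,"tz":0,"yaw":0},{"grip":2.5,"tx":0,"ty":0,"tz":0,"yaw":0},{"grip":2.5,"tx":0,"ty":0,"tz":0,"yaw":0}]' 60
python3 - <<'E'
from h import *
w,o=snap("wrist","w10")
cv2.imwrite("pics/w10.png",w["image"])
go([.4425,-.275,.036],85.5)
E
```

```text
t: 18.5
eef_pos: [0.4439, -0.2736, 0.0362]
tool_rot: [-0.0, 0.734, 0.679, 0.001]
contact_force: [-4.9, 2.3, 17.9]
gripper_width: 0.354
t: 18.7
eef_pos: [0.4439, -0.2736, 0.036]
tool_rot: [-0.0, 0.734, 0.679, 0.001]
contact_force: [-7.5, 4.9, 27.8]
gripper_width: 0.352
t: 19.0
eef_pos: [0.4439, -0.2736, 0.0361]
tool_rot: [-0.0, 0.734, 0.679, 0.001]
contact_force: [-8.7, 4.5, 29.8]
gripper_width: 0.346
t 19.05 pos [ 0.4439 -0.2736  0.0361] angx 85.5 | shift cm [-0.15 -0.13  0.01] yaw 0.01 | F [-8.6  4.4 28.3] w 0.351 q7 2.45
```

View pics/w10.png

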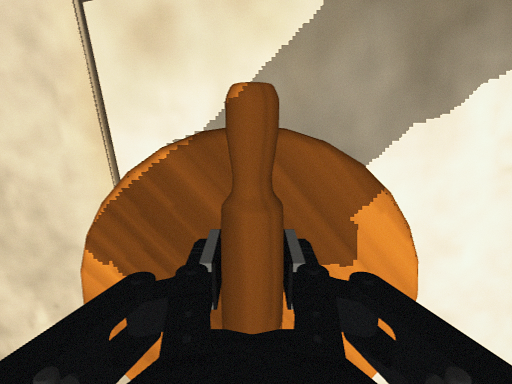

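Pin level again: near end row 83, same width as when lying flat in the drawer. Lift 9 cm with 60 N.

```bash

python3 -m handwheel '[{"grip":2.5,"tx":0,"ty":0,"tz":-0.6,"yaw":0},{"grip":2.5,"tx":0,"ty":0,"tz":-1.2,"yaw":0},{"grip":2.5,"tx":0,"ty":0,"tz":-1.6,"yaw":0},{"grip":2.5,"tx":0,"ty":0,"tz":-1.8,"yaw":0},{"grip":2.5,"tx":0,"ty":0,"tz":-1.6,"yaw":0}]' 60
python3 -m handwheel '[{"grip":2.5,"tx":0,"ty":0,"tz":-1.2,"yaw":0},{"grip":2.5,"tx":0,"ty":0,"tz":-0.8,"yaw":0},{"grip":2.5,"tx":0,"ty":0,"tz":-0.4,"yaw":0},{"grip":2.5,"tx":0,"ty":0,"tz":0,"yaw":0},{"grip":2.5,"tx":0,"ty":0,"tz":0,"yaw":0}]' 60
python3 -m handwheel '[{"grip":2.5,"tx":0,"ty":0,"tz":0,"yaw":0},{"grip":2.5,"tx":0,"ty":0,"tz":0,"yaw":0},{"grip":2.5,"tx":0,"ty":0,"tz":0,"yaw":0}]' 60
python3 - <<'E'
from h import *
go([.4427,-.2748,.125],85.5)
w,_=snap("wrist","w11");s,_=snap("scene","s11");t,_=snap("top","t11")
ct=np.array([.4843,-.2768,.139]);a=np.array([.9969,-.0785,0])*.125
im=s["image"].copy()
for p in w2px(s,[ct,ct+a,ct-a]): cv2.circle(im,tuple(int(v) for v in p),2,(255,0,0),1)
cv2.imwrite("pics/f.png",np.hstack([cv2.resize(im[100:384,140:460],(480,426)),cv2.resize(t["image"][30:320,130:400],(310,426))]))
def rows(n):
    i=cv2.imread(f"pics/{n}.png")[:260,200:310].astype(int)[60:100,30:80];return i[...,1].mean(1).round().astype(int).tolist()
print(rows("w10"));print(rows("w11"))
E
```

```text
t: 19.55
eef_pos: [0.4439, -0.2733, 0.1031]
tool_rot: [-0.0, 0.734, 0.679, -0.0]
contact_force: [-0.1, 0.6, -1.7]
gripper_width: 0.347
t: 20.05
eef_pos: [0.4437, -0.2732, 0.1257]
tool_rot: [-0.0, 0.734, 0.679, -0.0]
contact_force: [0.0, -0.6, -1.6]
gripper_width: 0.348
t: 20.35
eef_pos: [0.4438, -0.2734, 0.1259]
tool_rot: [-0.0, 0.734, 0.679, -0.0]
contact_force: [0.4, 0.0, -2.5]
gripper_width: 0.344
t 20.35 pos [ 0.4438 -0.2734  0.1259] angx 85.5 | shift cm [-0.14 -0.1   0.09] yaw 0.04 | F [ 0.4  0.  -2.5] w 0.344 q7 2.33
[219, 213, 206, 206, 207, 207, 198, 199, 202, 202, 194, 194, 195, 195, 188, 190, 190, 188, 184, 185, 186, 182, 130, 98, 88, 86, 79, 78, 78, 79, 78, 75, 73, 73, 73, 73, 72, 67, 66, 65]
[155, 155, 152, 153, 153, 150, 151, 151, 149, 148, 145, 146, 147, 143, 144, 143, 140, 140, 134, 137, 137, 131, 111, 76, 64, 63, 62, 60, 58, 59, 58, 57, 57, 57, 57, 56, 56, 56, 56, 56]
```

View pics/f.png

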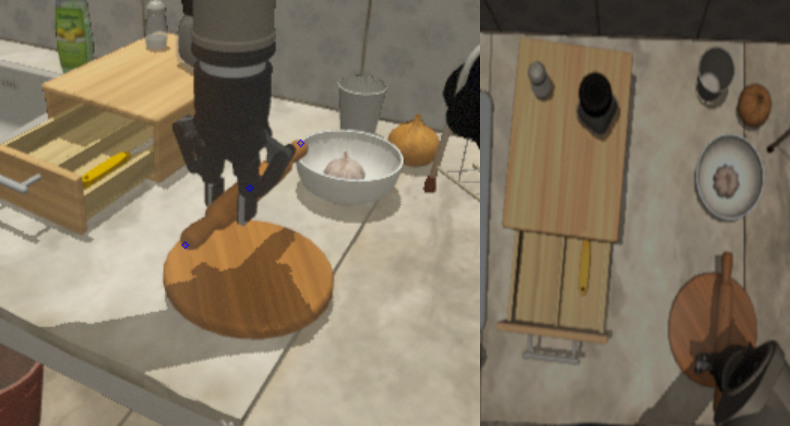

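The marks for a level pin at its predicted ends and centre fall on the pin. The drawer is open with the peeler in it, and the bowl has not moved.

```bash
python3 -c "
from station import *
print(hand_in()); o=get_obs(); print(o['t'],o['eef_pos'],o['gripper_width'])"
```

```text
the job is handed in; nothing more can be done
None
the job is handed in; nothing more can be done
```

The job is handed in: the rolling pin is in the gripper (60 N), held still and level above the middle of the board. The robot's clock read about 20 s.

**What I did**
- **Drawer:** I pulled it out by its bar handle. It stopped firmly at about 25 N, and the handle then measured 0.204 m in front of the unit, which is where it should be at the stop.
- **Getting the pin out:** I gripped it about 40 mm on the robot's side of its centre. The moves cannot tilt the tool, so I lifted the pin against the edge of the top board, which pivoted it about 20° in a light grip. I then drew it out along its own axis.
- **Levelling:** I pressed the pin flat on the board, at up to about 30 N on the wrist, tightened the grip and lifted it.

**Last checks**
- **Position:** by calculation, the pin's centre is about 2 mm from the board's centre. It is about 106 mm above the board, with the underside at about 90 mm.
- **Level:** the points predicted for a level pin fell on the real pin in the scene picture. In the wrist view its near end is in the same image row as when it lay flat.
- **Surroundings:** the drawer is still open with the peeler in it, and the bowl is in its place.

**What went wrong:** the first seven move commands were refused because they lacked some keys; nothing moved. My attempt to confirm the board's centre from the scene camera failed, so that position rests on the top camera alone. I have no reading from after the hand-in.

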